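Swing a T-drift down in the grip and drive out a dowel

ROBOT

A 6-joint arm with a two-finger parallel gripper is mounted at the origin on a cart in front of the work surface, level with it; the furniture and walls round the work are solid. World frame = base frame: x ahead of the robot, y to its left, z up, the work surface at z = 0. Lengths are in m, angles in degrees, forces in N, time in s.
With the tool pointing down it reaches from about 0.325 to 0.925 m from the base axis. Payload 3.1 kg.
Tool frame: the origin (TCP) lies midway between the tips of the shut fingers; the grasp point (between the pads) lies 19 mm behind it; z points along the fingers, y is the line along which they close (so a half turn about z gives the same grasp; the last joint's range is limited). The gripper opens to 85 mm and grips with 20 to 120 N. Pads are 22 mm wide; open, the fingers measure 114 mm over their backs; the gripper's body (76 mm by 85 mm) begins 54 mm behind the grasp point. The pads swing forward as they close: fully open they stand 13 mm farther back than shut.
Start: joints at [-69.569, 12.427, 92.441, -0, 75.132, -6.429], TCP at [0.282, -0.558, 0.231] pointing down, gripper open.
Joint ranges: [-157.48, 157.48], [-44.54, 120.13], [17.64, 146.25], [-64.5, 244.5], [7.68, 150.69], [-147.95, 147.95]. Speed limits (degrees/s): [159.86, 159.86, 180, 180, 180, 180].

INTERFACE

Orientations are given as [roll, pitch, yaw] about the fixed x, y, z axes, in that order (R = Rz(yaw) Ry(pitch) Rx(roll)).
In Python, from rig import arm, get_image, order gives the robot as it stands. The module is installed in compiled form; this text tells all that it offers.
- The arm moves only by the shell command python3 -m pendant 'ROWS' [OPENING] [FORCE]. ROWS is a JSON object of lists of equal length, an entry for each row: "offset": the shift along the tool's x, y, z in cm, a list of three; "turn": the turn, a rotation vector about the tool's x, y, z in rad, a list of three. A call has 1 to 20 rows; each row shifts and turns the commanded pose from where the row before left it, along the tool's axes as they then stand; what a row does not reach is not made up. A row lasts 1/12 s, in which the tool goes at most 41.7 mm and 7.16 degrees, less where a joint would pass 70% of its speed; a pose out of reach is approached as far as the arm can. A call is refused whole if a number of a shift passes 4.17 or a number of a turn 0.125, either way. A call with a gripper value outside its range is refused whole. OPENING is the opening in per cent of the stroke, from 0 (shut) to 100 (fully open), set as the call begins (- or left out, the last holds). The fingers move at their own pace and stop on an object; FORCE is the grip in N (left out, the last holds). Time passes only in rows, so rows that do not move let the fingers close. It gives the time, the measured TCP pose, the force, the opening and the grip force at its end, in the units of the state.
- arm.get_obs(): the state, without advancing time (a new reading comes with each control period).
- get_image(name): name is "scene" or "top"; returns a dict with "img" (384x512x3 uint8, red, green, blue), "z_map" (384x512 float32, m along the optical axis (not along the pixel's ray), 0 where there is no reading), "camera_matrix" (3x3 intrinsics, pixels), "R" (3x3) and "t" (3): a world point X has camera coordinates R X + t. Camera axes: x right, y down, z forward; pixel columns grow to the right and rows downward; lengths in m; the calibration is good to about 2 mm. A picture is of the moment at which its call begins.
- order.sign_off(): hands the job in; it is judged then, once.
The state is a dict: "t": time; "joints": joint angles; "joint_velocities": joint speeds; "tau": joint torques, N m; "tool_pos": TCP position; "tool_rot": TCP orientation; "wrist_force": force on the tool from outside, world axes, zero at the start; "moment": the same for the moment, N m; "width": finger opening in m; "finger_force": force on a finger pad.
Only numpy, scipy, OpenCV 4.12 (cv2) and the standard library are available. Lean on these libraries where they do the work, as an engineer would, in place of code of your own. Each camera call takes 0.05 s, during which the arm holds its last target. There are 200 camera calls.

TASK

With the gripper pointing down, pick the T-handled drift off its cradle by the two ends of its cross bar and lift it, still level, at least 20 cm above the bench; there ease the grip just enough that it swings down by its own weight and hangs nose down, then grip it firmly again. Push its nose down through the bore of the blue stand until the brass dowel drops out below into the yellow tray, draw the drift back out, and leave it hanging by its cross bar on the two rails of the rack. Do not drop the drift or shift the bolt, brake pad and multimeter.

Things in the scene. Friction and masses are not known exactly. Their poses are not given: they have to be found in the camera images.
- drift: T-handled drift of grey metal, about 0.13 kg, 174 mm long. Origin: middle of the cross bar; own z runs from nose to head, cross bar along own y. Red head (16 mm dia) ends at z +24 mm, square 11 mm shank down to -70, round nose 15 mm dia to the tip at -150; centre of mass near z -81. Starts level on the cradle, cross bar level, 50 mm above the bench, own z along the cradle's -x.
- drift_tip (a point): Centre of the drift's nose end, 150 mm from the cross bar's axis.
- cradle: Fixed wooden cradle, 115 x 60 mm, 56 mm high; origin on the bench exactly below the drift's cross bar at the start; the wood lies from 35 to 150 mm along its own +x, so the cross bar stands free beyond its end. z up.
- stand: Fixed blue press-out stand, foot 110 x 110 mm; origin on the bench under its middle, z up. Block 94 x 94 mm from z 60 to 100 mm on four legs, with a vertical through bore in the middle. Under the bore a yellow tray, 62 x 62 mm inside, floor at z 9 mm, rim at 26 mm.
- bore_top (a point): Centre of the bore at the block's top face, 100 mm above the bench. Bore 24 mm diameter, 40 mm deep, 3 mm chamfer at the mouth. Spring plungers at z 72 mm narrow it to 19 mm once the dowel has left.
- dowel: Brass dowel, 22 mm diameter, 30 mm long, 0.06 kg, upright in the bore; origin at the centre of its lower end, own z along it. Starts at z 63 to 93 mm, its top 7 mm below the block's top face, held by two spring plungers; driving it down takes about 6 to 12 N until its top passes z 68 mm, then it falls.
- rack: Fixed grey rack, foot 120 x 80 mm; origin on the bench, z up. Two aluminium rails along own x from -37 to +43 mm, tops at z 165 mm, each 7 mm wide, 16 mm deep, with a 22 mm gap between (36 mm over both), open at the -x end, carried at the +x end by a post no higher than the rails.
- rack_seat (a point): Where the cross bar's middle belongs when hung across the rails: midway between them, 171 mm above the bench. When hung the cross bar lies along the rack's own y and the nose hangs in the gap.
- bolt: Loose M10 hexagon-head bolt, 59 x 24 x 17 mm, lying on the bench, bystander; origin at its underside.
- brake_pad: Black brake pad, 65 x 121 x 17 mm, lying flat, bystander; origin at its underside.
- meter: Yellow and black multimeter, 148 x 100 x 45 mm, lying flat, bystander; origin at its underside.
- drift_bar (a point): Middle of the drift's cross bar (same point as its origin). The bar is 12 mm thick with half-ball ends, 50 mm long over the ends. Pinched by the two ball ends the drift stays near level in a grip of 40 N or more (it sags some 10 degrees in 3 s); in a grip of 5 to 15 N it swings down about the bar and settles near plumb within 2 s without slipping out.
Not all that is in view belongs to the job. Leave any red look-alike of the stand alone. What is meant by the rack is not brown, and is the smaller of those in its own colour.

How it is judged:
By the outcome, as a careful person would: the job done as asked, in the order asked, and still so for the second after the job is handed in, with the robot touching nothing.
It also fails if it takes over 72 s, if anything falls off the work surface, if the arm or the gripper's body presses on something with over 40 N, if the wrist force passes 120 N, or if a joint passes its speed limit or range.

## Working session

There is one attempt and no reset: what is moved stays moved. The work goes in short steps, Python scripts to look and compute and a shell command to move; the robot and the scene stay as the last step left them, time stands still between calls to the robot, and variables do not carry over. Pictures are saved under pics/ and viewed, at most 10 in all, crops included, and the job is handed in when it is done.

```bash
mkdir -p pics; cat > h.py <<'E'
import numpy as np, cv2
from rig import arm, get_image, order
def grab(n):
    d=get_image(n); return d
def save(img,name,s=1.0):
    cv2.imwrite('pics/'+name,cv2.cvtColor(cv2.resize(img,None,fx=s,fy=s,interpolation=cv2.INTER_CUBIC),cv2.COLOR_RGB2BGR))
def cloud(d):
    K=d['camera_matrix'];z=d['z_map'];v,u=np.mgrid[:z.shape[0],:z.shape[1]]
    P=np.stack([(u-K[0,2])/K[0,0]*z,(v-K[1,2])/K[1,1]*z,z],-1)
    return (P-d['t'])@d['R']   # R^T (P-t)
def ray(d,u,v,h):
    K=d['camera_matrix'];R=d['R'];c=-R.T@d['t']
    r=R.T@np.array([(u-K[0,2])/K[0,0],(v-K[1,2])/K[1,1],1]);return c+r*(h-c[2])/r[2]
E
python3 - <<'E'
from h import *
import pickle
a={n:grab(n) for n in('scene','top')}
pickle.dump(a,open('a.pkl','wb'))
for n in a: save(a[n]['img'],n+'0.png',1.5); print(n,-a[n]['R'].T@a[n]['t'])
print(arm.get_obs())
E
```

```text
scene [-0.34954371 -0.94250913  1.14247809]
top [ 0.47845552 -0.08613952  1.32206006]
{'t': 0.1, 'joints': array([-6.95683534e+01,  1.24737222e+01,  9.25186989e+01, -6.46352517e-05,
        7.51337070e+01, -6.42955410e+00]), 'joint_velocities': array([ 0.08242697, -0.15052105, -0.25092702,  0.11421045, -0.07111768,
        0.02991927]), 'tau': array([-7.45438774e-04, -3.98073864e+01, -3.04970169e+01, -7.88588045e-05,
        4.19544725e-03,  4.64948442e-06]), 'tool_pos': array([ 0.28214684, -0.55686869,  0.23009027]), 'tool_rot': array([-1.79874658e+02, -1.40619616e-02,  2.68612019e+01]), 'wrist_force': array([-0.37721786,  0.50283267, -0.48332768]), 'moment': array([0.05179659, 0.02786151, 0.03900954]), 'finger_force': 0.0, 'width': 0.08555556575591969}
```

View pics/scene0.png

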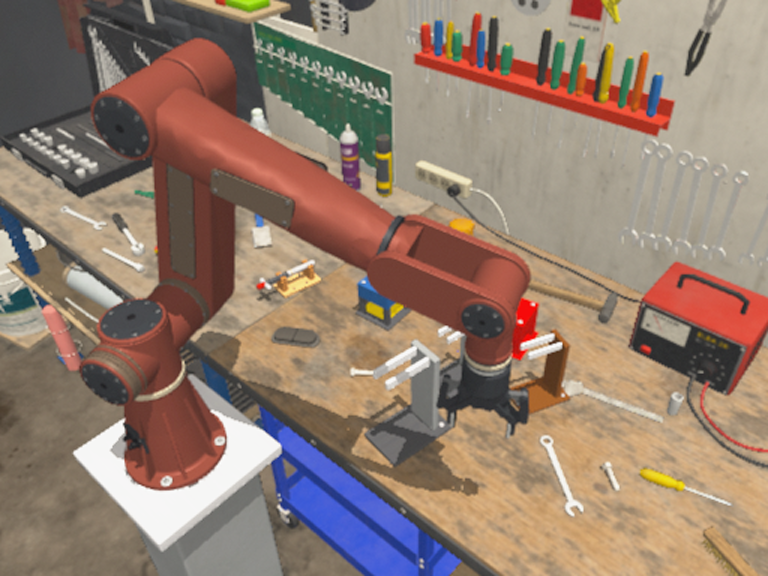

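View pics/top0.png

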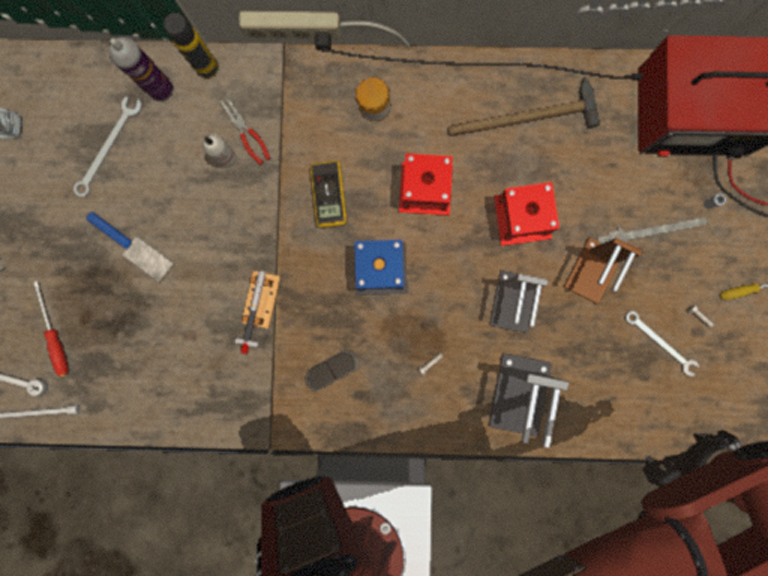

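Scene view (1.5x pixels): the arm covers the middle; the drift and cradle are at (288,280), the blue stand at (380,300) and a grey rack at (420,380). The top view shows them all clear:
- **Drift and cradle:** at (258,305), red head at (245,349).
- **Stand:** the blue one at (379,265) is meant. The red ones at (427,183) and (528,212) are look-alikes.
- **Racks:** grey at (517,300), larger grey at (530,400), brown at (605,265). The one at (517,300) looks like the smaller grey; I'll check it by measured size.

```bash
python3 - <<'E'
from h import *
import pickle
a=pickle.load(open('a.pkl','rb'));d=a['top'];I=d['img'];P=cloud(d);hsv=cv2.cvtColor(I,cv2.COLOR_RGB2HSV)
def box(n,m):
    p=P[m];(c,s,an)=cv2.minAreaRect((p[:,:2]*1000).astype(np.float32)); print(n,m.sum(),'c',np.round(c,1),'size',np.round(s,1),'ang',round(an,1),'z',np.round(np.percentile(p[:,2],[5,50,95])*1000,1)); return np.round(cv2.boxPoints((c,s,an)),0).tolist()
def roi(u0,u1,v0,v1):
    m=np.zeros(I.shape[:2],bool);m[int(v0/1.5):int(v1/1.5),int(u0/1.5):int(u1/1.5)]=1;return m
z=P[...,2];H,S,V=hsv[...,0],hsv[...,1],hsv[...,2]
blue=roi(340,420,225,300)&(H>100)&(H<130)&(S>100)&(abs(z-.1)<.012); print(box('block',blue))
dow=roi(340,420,225,300)&(H>8)&(H<35)&(S>100)&(z>.06); print(box('dowel',dow))
for n,r in(('rackA',(485,555,262,340)),('rackB',(485,580,345,450))):
    R=roi(*r); up=R&(z>.1);print(n,np.percentile(z[up],[5,50,95]))
    print(box(n+' rails',R&(V>130)&(S<60)&(z>.12))); print(box(n+' foot',R&(z<.03)&(V<110)&(S<60)))
rd=roi(230,290,330,360)&((H<8)|(H>172))&(S>150); print(box('head',rd))
cr=roi(235,285,262,335)&(H>8)&(H<30)&(S>90)&(z>.02);print(box('cradle',cr))
dr=roi(230,285,262,356)&(S<60)&(z>.035);print(box('drift',dr))
# crop
A=I[170:240,145:200];B=I[170:310,315:400]
save(A,'cA.png',6); save(B,'cB.png',4)
print(P[I.shape[0]//2, 300])
E
```

```text
block 863 c [605.  -40.7] size [93.4 93.4] ang 3.3 z [ 94.8  98.7 102.7]
[[556.0, 3.0], [561.0, -90.0], [654.0, -85.0], [649.0, 9.0]]
dowel 44 c [549.3 -65.6] size [146.1  20.7] ang 24.2 z [  85.6   91.6 1322.1]
[[478.0, -86.0], [487.0, -105.0], [620.0, -45.0], [612.0, -26.0]]
rackA [0.12330493 0.16252588 0.16702341]
rackA rails 225 c [ 532.  -221.5] size [ 95.8 275. ] ang 2.4 z [159.7 163.5 167. ]
[[478.0, -86.0], [490.0, -361.0], [586.0, -357.0], [574.0, -82.0]]
rackA foot 654 c [ 540.5 -326.6] size [ 82.9 117.7] ang 79.2 z [ 2.1  7.  11.8]
[[475.0, -356.0], [591.0, -378.0], [606.0, -297.0], [490.0, -275.0]]
rackB [0.15061134 0.21361016 0.21798391]
rackB rails 367 c [ 376.7 -219.4] size [313.7 118.2] ang 73.3 z [210.9 214.8 217.9]
[[275.0, -353.0], [388.0, -387.0], [478.0, -86.0], [365.0, -52.0]]
rackB foot 1243 c [ 334.2 -355.3] size [137.4 174.2] ang 79.1 z [ 4.3  9.2 14. ]
[[236.0, -406.0], [407.0, -439.0], [433.0, -304.0], [262.0, -271.0]]
head 29 c [429.8 231.2] size [18.7 12.4] ang 2.5 z [50.9 55.9 59.4]
[[420.0, 237.0], [421.0, 225.0], [439.0, 225.0], [439.0, 238.0]]
cradle 101 c [500.6  74.8] size [324.3  96.2] ang 78.5 z [30.8 52.6 59.1]
[[421.0, -74.0], [515.0, -94.0], [580.0, 224.0], [486.0, 243.0]]
drift 232 c [512.2 226.1] size [ 48.6 155.5] ang 85.9 z [48.8 54.  58.4]
[[433.0, 207.0], [588.0, 196.0], [592.0, 245.0], [436.0, 256.0]]
[ 0.56618456 -0.19166491 -0.00320469]
```

View pics/cB.png

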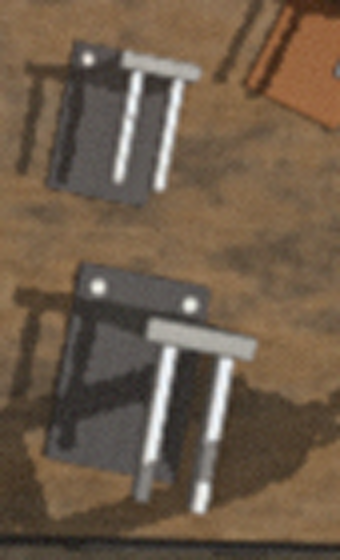

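View pics/cA.png

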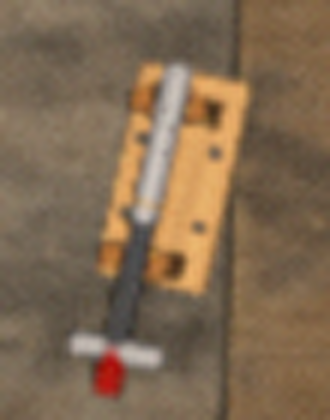

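The grey rack at (517,300) has rail tops at about 164 mm and a foot of about 118x83 mm, which fits the description. The other is 215 mm high with a 174x137 mm foot. Crops confirm this: the upper rack in the first crop is the smaller, its post at the far end and its rails open towards the robot. In the second crop the drift's bar runs from (72,345) to (160,358) with the red head at (108,378). Next I refine the poses.

```bash
python3 - <<'E'
from h import *
import pickle
a=pickle.load(open('a.pkl','rb'));d=a['top'];I=d['img'];P=cloud(d);hsv=cv2.cvtColor(I,cv2.COLOR_RGB2HSV)
z=P[...,2];H,S,V=hsv[...,0].astype(int),hsv[...,1],hsv[...,2]
ok=d['z_map']>0
def roi(u0,u1,v0,v1):
    m=np.zeros(I.shape[:2],bool);m[int(v0/1.5):int(v1/1.5),int(u0/1.5):int(u1/1.5)]=1;return m&ok
def onplane(m,h): 
    v,u=np.nonzero(m);return np.array([ray(d,x,y,h)[:2] for x,y in zip(u,v)])*1000
def rect(n,p):
    r=cv2.minAreaRect(p.astype(np.float32));print(n,len(p),'rect',np.round(r[0],1),np.round(r[1],1),round(r[2],1),'mean',p.mean(0).round(1))
def line(n,p):
    vx,vy,x,y=cv2.fitLine(p.astype(np.float32),cv2.DIST_HUBER,0,.01,.01).ravel();t=(p-[x,y])@[vx,vy]
    print(n,'ang',round(np.degrees(np.arctan2(vy,vx)),1),'pt',round(float(x),1),round(float(y),1),'ends',(np.array([x,y])+np.outer([t.min(),t.max()],[vx,vy])).round(1).tolist())
dow=roi(365,395,250,280)&(H>8)&(H<35)&(S>100)&(z>.06)&(z<.12);p=onplane(dow,.093);rect('dowel',p)
rect('block',onplane(roi(340,420,225,300)&(H>100)&(H<130)&(S>100)&(abs(z-.1)<.012),.1))
# drift
g=roi(230,285,262,356)&(S<70)&(z>.035)&(z<.075);p=onplane(g,.056)
rect('drift all',p)
for x0 in range(430,600,12):
    q=p[(p[:,0]>=x0)&(p[:,0]<x0+12)]
    if len(q):print(x0,len(q),q.mean(0).round(1),np.ptp(q[:,1]).round(1))
# rails
R=roi(485,555,262,340)&(V>130)&(S<60)&(z>.14)&(z<.185);n,l,s,c=cv2.connectedComponentsWithStats(R.astype(np.uint8));print(s,c)
p=onplane(R,.165);rect('rails',p)
for x0 in range(470,600,10):
    q=p[(p[:,0]>=x0)&(p[:,0]<x0+10)]
    if len(q):
        y=np.sort(q[:,1]);k=np.argmax(np.diff(y)) if len(y)>1 else 0;print(x0,len(q),y[:k+1].mean().round(1),y[k+1:].mean().round(1) if len(y)>1 else '',y.min().round(1),y.max().round(1))
for n,r in(('bolt',(415,445,350,378)),):
    m=roi(*r)&(V>140)&(S<70);rect(n,onplane(m,.01))
rect('meter',onplane(roi(305,350,158,230)&(z>.025),.045)); rect('pad',onplane(roi(300,360,345,392)&(z>.008),.017))
E
```

```text
dowel 40 rect [606.  -39.7] [19.1 19.1] 46.4 mean [605.4 -40.4]
block 863 rect [604.4 -40.7] [93.4 93.5] 3.3 mean [603.9 -41. ]
drift all 243 rect [512.  224.3] [ 47.3 155. ] 86.0 mean [503.6 217.1]
430 22 [438.5 222.8] 43.3
442 38 [446.6 231.6] 46.4
454 18 [459.1 225.2] 12.4
466 17 [471.5 222.9] 12.3
478 14 [483.3 220.8] 9.4
490 12 [496.1 218.9] 9.1
502 15 [508.7 216.5] 9.5
514 16 [521.2 213.6] 15.1
526 18 [532.8 211.8] 12.5
538 14 [543.8 209.4] 12.5
550 17 [555.  207.5] 12.4
562 19 [567.6 204.8] 12.6
574 19 [579.8 202.9] 15.3
586 4 [587.5 200.5] 9.3
[[     0      0    512    384 196385]
 [   343    183     22     35    223]] [[255.38969371 191.49423836]
 [352.64125561 196.57399103]]
rails 223 rect [ 535.6 -324.8] [52.4 90.8] 80.0 mean [ 545.6 -325.6]
480 2 -332.7 -329.9 -332.7 -329.9
490 17 -330.4 -302.0 -332.7 -299.2
500 15 -332.9 -302.7 -335.4 -299.2
510 21 -334.7 -304.9 -338.0 -301.8
520 17 -335.9 -306.7 -337.9 -304.4
530 19 -338.1 -309.2 -340.6 -307.1
540 18 -340.2 -309.8 -343.3 -307.0
550 20 -341.4 -312.5 -345.9 -309.7
560 27 -344.0 -314.2 -357.0 -309.6
570 54 -357.0 -331.5 -357.0 -306.7
580 13 -323.4 -310.8 -329.0 -306.6
bolt 59 rect [ 406.1 -152.5] [13.3 58. ] 46.1 mean [ 404.2 -151.3]
meter 769 rect [756.6  71.6] [134.1  62.7] 8.3 mean [755.8  71.6]
pad 432 rect [395.8  59.9] [ 63. 111.] 28.9 mean [386.6  57.2]
```

```bash
python3 -m pendant '{"offset":[[0,0,-1.2],[0,0,-1.2],[0,0,-1.2],[0,0,-1.2],[0,0,-1.2],[0,0,-1.2],[0.08,-2,0],[0.08,-4,0],[0.08,-4,0],[0.08,-4,0],[0.08,-4,0],[0.08,-4,0],[0.08,-4,0],[0.08,-4,0],[0.08,-4,0],[0.08,-4,0],[0.08,-4,0],[0.08,-4,0],[0.08,-4,0],[0.08,-4,0]],"turn":[[0,0,0.109],[0,0,0.109],[0,0,0.109],[0,0,0.109],[0,0,0.109],[0,0,0.109],[0,0,0],[0,0,0],[0,0,0],[0,0,0],[0,0,0],[0,0,0],[0,0,0],[0,0,0],[0,0,0],[0,0,0],[0,0,0],[0,0,0],[0,0,0],[0,0,0]]}' 100 100
cat > rel.py <<'E'
import sys,numpy as np
from rig import arm
from scipy.spatial.transform import Rotation as R
o=arm.get_obs();t=np.array([float(x) for x in sys.argv[1:4]]);r=R.from_euler('xyz',o['tool_rot'],degrees=True)
print('t',round(o['t'],2),'tcp',o['tool_pos'].round(4),o['tool_rot'].round(2),'F',o['wrist_force'].round(1),'w',round(o['width'],4),'ff',round(o['finger_force'],1))
print('tool offset cm',(r.inv().apply(t-o['tool_pos'])*100).round(2))
if len(sys.argv)>4: print('turn',(r.inv()*R.from_euler('xyz',[180,0,float(sys.argv[4])],degrees=True)).as_rotvec().round(4))
E
python3 rel.py 0.443 0.228 0.12 -10.5
```

```text
t: 1.77
tool_pos: [0.3924, -0.0269, 0.3031]
tool_rot: [180.0, -0.0, -10.6]
wrist_force: [0.1, -0.9, 0.2]
width: 0.0855
finger_force: 0.0
t 1.77 tcp [ 0.3924 -0.0269  0.3031] [ 1.800e+02 -2.000e-02 -1.063e+01] F [ 0.1 -0.9  0.2] w 0.0855 ff 0.0
tool offset cm [  0.26 -25.99  18.31]
turn [ 0.     -0.0003 -0.0023]
```

```bash
python3 -m pendant '{"offset":[[0,-4,1],[0,-4,2],[0,-4,3],[0,-4,3],[0,-4,3],[0.1,-4,3],[0.1,-1.5,3],[0,0,0],[0,0,0]],"turn":[[0,0,0],[0,0,0],[0,0,0],[0,0,0],[0,0,0],[0,0,0],[0,0,0],[0,0,0],[0,0,0]]}'
python3 rel.py 0.443 0.228 0.12 -10.5
python3 - <<'E'
from h import *
d=grab('scene');save(d['img'][120:260,120:300],'s1.png',4)
E
```

```text
t: 2.52
tool_pos: [0.4339, 0.1925, 0.1422]
tool_rot: [179.8, 0.3, -10.5]
wrist_force: [0.6, -0.5, 1.0]
width: 0.0855
finger_force: 0.0
t 2.52 tcp [0.4339 0.1925 0.1422] [179.81   0.33 -10.48] F [ 0.6 -0.5  1. ] w 0.0855 ff 0.0
tool offset cm [ 0.26 -3.67  2.21]
turn [0.0033 0.0057 0.0003]
```

View pics/s1.png

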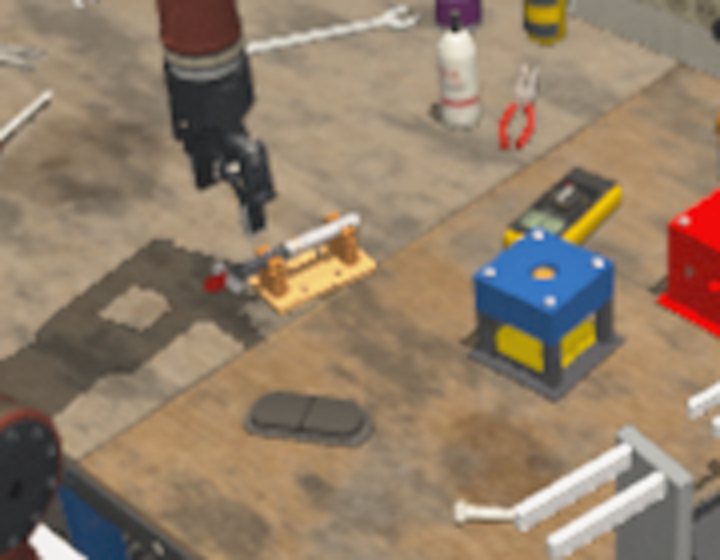

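The view shows the drift untouched on its cradle (head at (215,282) in the crop), with the gripper to its upper left. The dowel is flush in the bore at (545,272).

```bash
python3 -m pendant '{"offset":[[0,0,0],[0,0,0]],"turn":[[0,0,0],[0,0,0]]}'; python3 rel.py 0.443 0.228 0.09 -10.5
```

```text
t: 2.73
tool_pos: [0.4377, 0.192, 0.1468]
tool_rot: [-179.9, -0.2, -10.7]
wrist_force: [0.5, 0.2, 0.1]
width: 0.0856
finger_force: 0.0
t 2.73 tcp [0.4377 0.192  0.1468] [-179.91   -0.21  -10.7 ] F [0.5 0.2 0.1] w 0.0856 ff 0.0
tool offset cm [-0.17 -3.63  5.69]
turn [-0.0015 -0.0037 -0.0034]
```

```bash
python3 -m pendant '{"offset":[[0,-1.2,1.5],[0,-1.2,1.5],[-0.1,-1.2,1.5],[-0.1,0,1.2],[0,0,0],[0,0,0],[0,0,0]],"turn":[[0,0,0],[0,0,0],[0,0,0],[0,0,0],[0,0,0],[0,0,0],[0,0,0]]}'; python3 rel.py 0.443 0.228 0.027 -10.5
```

```text
t: 3.32
tool_pos: [0.4421, 0.228, 0.0893]
tool_rot: [-179.9, -0.1, -10.7]
wrist_force: [0.6, 0.2, -0.5]
width: 0.0853
finger_force: 0.0
t 3.32 tcp [0.4421 0.228  0.0893] [-1.7992e+02 -1.4000e-01 -1.0680e+01] F [ 0.6  0.2 -0.5] w 0.0853 ff 0.0
tool offset cm [ 0.07 -0.01  6.24]
turn [-0.0013 -0.0025 -0.0031]
```

```bash
python3 -m pendant '{"offset":[[0.1,0,1.5],[0,0,1.5],[0,0,1.5],[0,0,1.2],[0,0,0.5],[0,0,0],[0,0,0]],"turn":[[0,0,0],[0,0,0],[0,0,0],[0,0,0],[0,0,0],[0,0,0],[0,0,0]]}'; python3 rel.py 0.443 0.228 0.027 -10.5
python3 - <<'E'
from h import *
for n,(a,b,c,e) in (('scene',(140,230,150,250)),):
    d=grab(n);save(d['img'][a:b,c:e],'g.png',6)
E
```

```text
t: 3.9
tool_pos: [0.4423, 0.2281, 0.0262]
tool_rot: [-180.0, -0.0, -10.6]
wrist_force: [-0.5, 0.8, -0.1]
width: 0.0852
finger_force: 0.0
t 3.9 tcp [0.4423 0.2281 0.0262] [-1.7998e+02 -3.0000e-02 -1.0630e+01] F [-0.5  0.8 -0.1] w 0.0852 ff 0.0
tool offset cm [ 0.07 -0.   -0.08]
turn [-0.0003 -0.0006 -0.0023]
```

View pics/g.png

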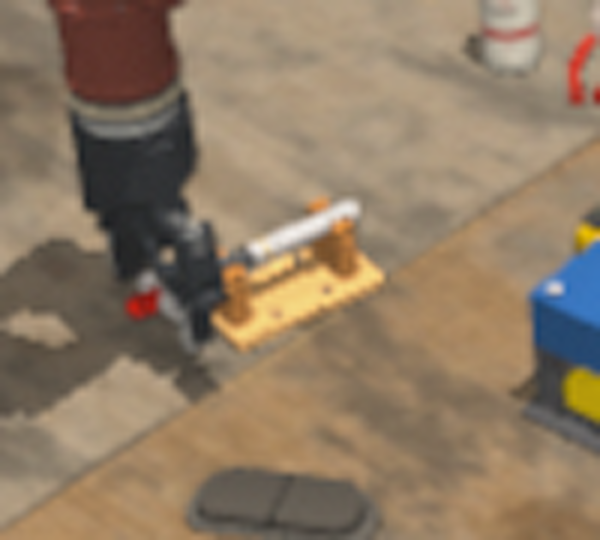

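The fingers straddle the cross bar at about (170,290), behind the red head at (140,300), clear of the cradle. Now I close gently.

```bash
python3 -m pendant '{"offset":[[0,0,0],[0,0,0],[0,0,0],[0,0,0],[0,0,0],[0,0,0],[0,0,0],[0,0,0]],"turn":[[0,0,0],[0,0,0],[0,0,0],[0,0,0],[0,0,0],[0,0,0],[0,0,0],[0,0,0]]}' 0 20;  python3 -m pendant '{"offset":[[0,0,0],[0,0,0],[0,0,0],[0,0,0]],"turn":[[0,0,0],[0,0,0],[0,0,0],[0,0,0]]}' 59 20;python3 -m pendant '{"offset":[[0,0,0],[0,0,0],[0,0,0],[0,0,0]],"turn":[[0,0,0],[0,0,0],[0,0,0],[0,0,0]]}' 57.5 20
```

```text
t: 4.62
tool_pos: [0.4423, 0.2283, 0.0259]
tool_rot: [-180.0, -0.0, -10.6]
wrist_force: [1.1, 0.9, 1.2]
width: 0.0481
finger_force: 20.4
t: 4.95
tool_pos: [0.4416, 0.228, 0.0255]
tool_rot: [180.0, 0.0, -10.6]
wrist_force: [0.4, -0.2, 0.2]
width: 0.0503
finger_force: 0.1
t: 5.28
tool_pos: [0.4416, 0.2281, 0.0256]
tool_rot: [180.0, 0.0, -10.6]
wrist_force: [-0.2, -0.5, 0.9]
width: 0.0493
finger_force: 3.5
```

```bash
Z='{"offset":[[0,0,0]],"turn":[[0,0,0]]}'; python3 -m pendant '{"offset":[[0,0,0],[0,0,0],[0,0,0],[0,0,0]],"turn":[[0,0,0],[0,0,0],[0,0,0],[0,0,0]]}' 57 100 | grep -E "width|finger"; python3 -m pendant '{"offset":[[0,0,0],[0,0,0],[0,0,0],[0,0,0]],"turn":[[0,0,0],[0,0,0],[0,0,0],[0,0,0]]}' 56.5 100| grep -E "width|finger"; python3 -m pendant '{"offset":[[0,0,0],[0,0,0],[0,0,0],[0,0,0],[0,0,0]],"turn":[[0,0,0],[0,0,0],[0,0,0],[0,0,0],[0,0,0]]}' 0 115
```

```text
width: 0.0487
finger_force: 6.9
width: 0.0487
finger_force: 11.1
t: 6.37
tool_pos: [0.4416, 0.2281, 0.0257]
tool_rot: [180.0, 0.0, -10.6]
wrist_force: [-2.1, 0.7, 2.1]
width: 0.0443
finger_force: 116.4
```

```bash
python3 -m pendant '{"offset":[[0,0,-0.8],[0,0,-1.5],[0,0,-2.2],[0,0,-2.8],[0,0,-2.8],[0,0,-2.8],[0,0,-2.8],[0,0,-2.8],[0,0,-2.8],[0,0,-2.2],[0,0,-1.5],[0,0,-0.8],[0,0,0],[0,0,0]],"turn":[[0,0,0],[0,0,0],[0,0,0],[0,0,0],[0,0,0],[0,0,0],[0,0,0],[0,0,0],[0,0,0],[0,0,0],[0,0,0],[0,0,0],[0,0,0],[0,0,0]]}'; python3 - <<'E'
from h import *
d=grab('scene');save(d['img'][90:230,130:300],'l.png',4)
d=grab('top');P=cloud(d);m=(P[...,2]>.25)&(P[...,2]<.36)&(P[...,0]>.48)&(d['z_map']>0)&(P[...,1]>.1)
p=P[m]
for x in np.arange(.46,.62,.02):
    q=p[abs(p[:,0]-x)<.01]
    if len(q):print(x.round(2),len(q),np.median(q,0).round(4))
E
```

```text
t: 7.53
tool_pos: [0.4418, 0.2279, 0.2833]
tool_rot: [180.0, -0.0, -10.6]
wrist_force: [0.7, -0.5, -1.2]
width: 0.0443
finger_force: 117.0
0.48 25 [0.4849 0.2191 0.3078]
0.5 46 [0.5011 0.2168 0.3066]
0.52 51 [0.5202 0.2128 0.3051]
0.54 49 [0.5402 0.2092 0.3037]
0.56 49 [0.56   0.2062 0.3032]
0.58 45 [0.5797 0.2033 0.302 ]
0.6 1 [0.5905 0.2083 0.2974]
```

View pics/l.png

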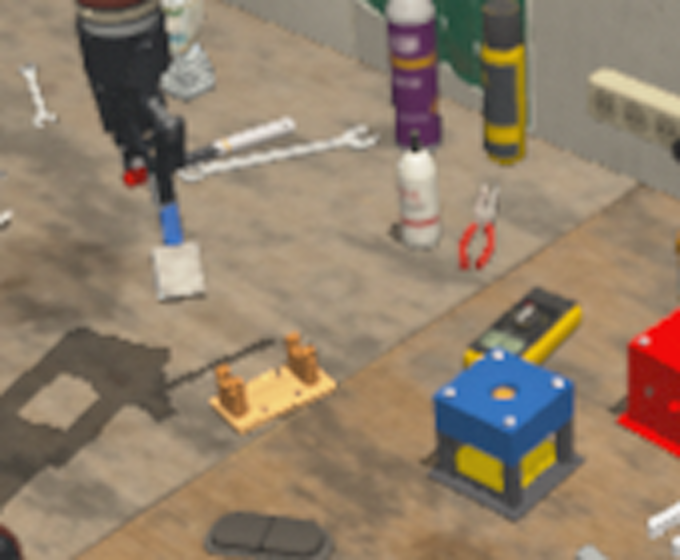

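The drift is gripped and level in the air, with the head at (135,176), the nose at (290,128) and the cradle empty. Its top falls only 6 mm over 10 cm. Now I ease the grip to about 10 N.

```bash
python3 -m pendant '{"offset":[[0,0,0],[0,0,0],[0,0,0],[0,0,0],[0,0,0],[0,0,0],[0,0,0],[0,0,0],[0,0,0],[0,0,0],[0,0,0],[0,0,0]],"turn":[[0,0,0],[0,0,0],[0,0,0],[0,0,0],[0,0,0],[0,0,0],[0,0,0],[0,0,0],[0,0,0],[0,0,0],[0,0,0],[0,0,0]]}' 56.5 100
cat > tip.py <<'E'
from h import *
o=arm.get_obs();T=o['tool_pos'];d=grab('scene');P=cloud(d)
L=np.linalg.norm(P[...,:2]-T[:2],axis=-1)
m=(d['z_map']>0)&(L<.16)&(P[...,2]<T[2]-.012)&(P[...,2]>T[2]-.17)
n,l,s,c=cv2.connectedComponentsWithStats(m.astype(np.uint8))
print(T.round(4),s[1:].tolist()[:5])
p=P[m]
for z in np.arange(T[2]-.16,T[2],.02):
    q=p[abs(p[:,2]-z)<.01]
    if len(q):print(z.round(3),len(q),np.median(q,0).round(4),np.ptp(q,0).round(3))
E
python3 tip.py
```

```text
t: 8.63
tool_pos: [0.4417, 0.2281, 0.2836]
tool_rot: [180.0, 0.0, -10.6]
wrist_force: [0.2, 0.1, -2.1]
width: 0.0482
finger_force: 8.4
[0.4417 0.2281 0.2836] [[167, 143, 7, 27, 107]]
0.144 1 [0.4368 0.2338 0.1501] [0. 0. 0.]
0.164 16 [0.4346 0.2261 0.1629] [0.015 0.015 0.019]
0.184 19 [0.4344 0.2252 0.1853] [0.015 0.013 0.02 ]
0.204 16 [0.4352 0.2252 0.205 ] [0.018 0.011 0.014]
0.224 21 [0.436  0.224  0.2228] [0.012 0.012 0.019]
0.244 18 [0.4377 0.2242 0.2431] [0.01  0.019 0.019]
0.264 16 [0.4367 0.2231 0.2626] [0.015 0.013 0.014]
```

```bash
python3 -m pendant '{"offset":[[0,0,0],[0,0,0],[0,0,0],[0,0,0],[0,0,0],[0,0,0],[0,0,0],[0,0,0],[0,0,0],[0,0,0],[0,0,0],[0,0,0]],"turn":[[0,0,0],[0,0,0],[0,0,0],[0,0,0],[0,0,0],[0,0,0],[0,0,0],[0,0,0],[0,0,0],[0,0,0],[0,0,0],[0,0,0]]}' 56.5 100
python3 -m pendant '{"offset":[[0,0,0],[0,0,0],[0,0,0],[0,0,0],[0,0,0],[0,0,0]],"turn":[[0,0,0],[0,0,0],[0,0,0],[0,0,0],[0,0,0],[0,0,0]]}' 0 110
python3 tip.py; python3 rel.py 0.605 -0.0405 0.285 -10.5
```

```text
t: 9.68
tool_pos: [0.4419, 0.2281, 0.2837]
tool_rot: [-180.0, -0.0, -10.6]
wrist_force: [-0.0, 0.0, -1.1]
width: 0.0486
finger_force: 8.4
t: 10.18
tool_pos: [0.4419, 0.2281, 0.2837]
tool_rot: [-180.0, -0.0, -10.6]
wrist_force: [-0.5, 0.4, -1.4]
width: 0.0438
finger_force: 111.7
[0.4419 0.2281 0.2837] [[167, 142, 9, 27, 106]]
0.144 1 [0.4464 0.2274 0.1524] [0. 0. 0.]
0.164 15 [0.4471 0.2265 0.1649] [0.015 0.013 0.017]
0.184 20 [0.4439 0.2248 0.1847] [0.019 0.014 0.019]
0.204 17 [0.4421 0.2242 0.2049] [0.012 0.014 0.018]
0.224 16 [0.4425 0.2239 0.2214] [0.014 0.02  0.018]
0.244 20 [0.4421 0.2238 0.2418] [0.012 0.019 0.018]
0.264 17 [0.4402 0.2252 0.2626] [0.013 0.014 0.017]
t 10.23 tcp [0.4418 0.2281 0.2837] [180.    -0.   -10.61] F [ 0.3 -0.7 -1.4] w 0.0438 ff 111.7
tool offset cm [20.98 23.4  -0.13]
turn [ 0.     -0.     -0.0019]
```

It was gripped mid-swing, about 4° off plumb. I'll ease again and let it settle.

```bash
python3 -m pendant '{"offset":[[0,0,0],[0,0,0],[0,0,0],[0,0,0],[0,0,0],[0,0,0],[0,0,0],[0,0,0],[0,0,0],[0,0,0],[0,0,0],[0,0,0],[0,0,0],[0,0,0],[0,0,0],[0,0,0],[0,0,0],[0,0,0],[0,0,0],[0,0,0]],"turn":[[0,0,0],[0,0,0],[0,0,0],[0,0,0],[0,0,0],[0,0,0],[0,0,0],[0,0,0],[0,0,0],[0,0,0],[0,0,0],[0,0,0],[0,0,0],[0,0,0],[0,0,0],[0,0,0],[0,0,0],[0,0,0],[0,0,0],[0,0,0]]}' 56.6 100
python3 tip.py
python3 -m pendant '{"offset":[[0,0,0],[0,0,0],[0,0,0],[0,0,0],[0,0,0],[0,0,0]],"turn":[[0,0,0],[0,0,0],[0,0,0],[0,0,0],[0,0,0],[0,0,0]]}' 0 110
python3 tip.py
```

```text
t: 11.9
tool_pos: [0.4418, 0.2281, 0.2837]
tool_rot: [180.0, 0.0, -10.6]
wrist_force: [-0.2, -0.3, -1.8]
width: 0.0483
finger_force: 6.9
[0.4418 0.2281 0.2837] [[167, 142, 9, 27, 108]]
0.164 18 [0.441  0.2261 0.1644] [0.015 0.014 0.016]
0.184 18 [0.4421 0.2263 0.1848] [0.014 0.014 0.018]
0.204 20 [0.4416 0.2236 0.2061] [0.016 0.016 0.017]
0.224 16 [0.4399 0.2223 0.2251] [0.012 0.014 0.016]
0.244 18 [0.4412 0.2239 0.2428] [0.011 0.017 0.018]
0.264 18 [0.4401 0.2232 0.2612] [0.013 0.015 0.016]
t: 12.45
tool_pos: [0.4418, 0.2281, 0.2837]
tool_rot: [180.0, 0.0, -10.6]
wrist_force: [0.2, -0.3, -1.6]
width: 0.0434
finger_force: 111.7
[0.4418 0.2281 0.2837] [[167, 142, 9, 27, 106]]
0.144 1 [0.4406 0.2317 0.1536] [0. 0. 0.]
0.164 18 [0.4435 0.2258 0.1639] [0.014 0.014 0.018]
0.184 20 [0.4433 0.2249 0.1864] [0.017 0.017 0.017]
0.204 15 [0.4428 0.2248 0.205 ] [0.011 0.018 0.018]
0.224 19 [0.4428 0.2254 0.2244] [0.013 0.02  0.017]
0.244 18 [0.4412 0.2241 0.2443] [0.015 0.017 0.016]
0.264 15 [0.4399 0.2242 0.2635] [0.011 0.017 0.017]
```

```bash
python3 -m pendant '{"offset":[[0.5,0.6,0],[1.1,1.3,0],[1.7,1.9,0],[2,2.2,0],[2,2.2,0],[2,2.2,0],[2,2.2,0],[2,2.2,0],[2,2.2,0],[2,2.2,0],[1.7,1.9,0],[1.1,1.3,0],[0.5,0.6,0],[0.1,0.4,0],[0,0,0],[0,0,0],[0,0,0]],"turn":[[0,0,0],[0,0,0],[0,0,0],[0,0,0],[0,0,0],[0,0,0],[0,0,0],[0,0,0],[0,0,0],[0,0,0],[0,0,0],[0,0,0],[0,0,0],[0,0,0],[0,0,0],[0,0,0],[0,0,0]]}'
python3 rel.py 0.602 -0.042 0.26 -10.5; python3 tip.py
```

```text
t: 13.92
tool_pos: [0.6017, -0.0388, 0.2837]
tool_rot: [-180.0, 0.0, -10.5]
wrist_force: [0.4, 0.4, -1.7]
width: 0.0435
finger_force: 111.9
t 13.92 tcp [ 0.6017 -0.0388  0.2837] [-1.7997e+02  2.0000e-02 -1.0530e+01] F [ 0.4  0.4 -1.7] w 0.0435 ff 111.9
tool offset cm [0.09 0.31 2.37]
turn [-0.0005  0.0004 -0.0006]
[ 0.6017 -0.0388  0.2837] [[252, 149, 5, 28, 107]]
0.164 19 [ 0.6027 -0.0411  0.1612] [0.016 0.013 0.019]
0.184 16 [ 0.6019 -0.0423  0.185 ] [0.015 0.014 0.018]
0.204 19 [ 0.602  -0.041   0.2038] [0.013 0.014 0.019]
0.224 17 [ 0.6012 -0.0425  0.2253] [0.014 0.01  0.017]
0.244 19 [ 0.6009 -0.0406  0.2449] [0.011 0.014 0.018]
0.264 17 [ 0.6009 -0.0434  0.2639] [0.014 0.01  0.017]
```

```bash
python3 - <<'E'
from h import *
import pickle
d=pickle.load(open('a.pkl','rb'))['scene']; dn=grab('scene')
for q,nm in((d,'old'),(dn,'new')):
    I=q['img'];P=cloud(q);hsv=cv2.cvtColor(I,cv2.COLOR_RGB2HSV);H,S,V=[hsv[...,i].astype(int) for i in range(3)]
    near=np.hypot(P[...,0]-.605,P[...,1]+.04)
    m=(near<.075)&(H>100)&(H<130)&(S>100)&(abs(P[...,2]-.1)<.006);v,u=np.nonzero(m)
    p=np.array([ray(q,x,y,.1)[:2] for x,y in zip(u,v)])*1000;print(nm,'block',len(p),cv2.minAreaRect(p.astype(np.float32)))
    m=(near<.02)&(H>8)&(H<35)&(S>100)&(P[...,2]>.07)&(P[...,2]<.115);v,u=np.nonzero(m)
    if len(u):p=np.array([ray(q,x,y,.093)[:2] for x,y in zip(u,v)])*1000;print('dowel',len(p),cv2.minAreaRect(p.astype(np.float32)),p.mean(0))
    # silhouette of the drift nose: per image row mid column
    if nm=='new':
        m=(np.hypot(P[...,0]-.605,P[...,1]+.039)<.05)&(P[...,2]>.13)&(P[...,2]<.21)&(q['z_map']>0)
        for r in range(384):
            c=np.nonzero(m[r])[0]
            if len(c): 
                print(r,c.min(),c.max(),P[r,c,2].mean().round(3),end='; ')
        save(I[110:260,200:350],'b.png',4)
    K=q['camera_matrix']
    for X in((.605,-.0405,.1),(.605,-.0405,.153)):
        c=q['R']@np.array(X)+q['t'];print('proj',(K@c/c[2])[:2].round(1))
E
```

```text
old block 63 ((559.4675903320312, -41.583656311035156), (100.90715026855469, 30.79907989501953), 73.99686431884766)
proj [255.2 187.2]
proj [254.8 175.8]
new block 385 ((601.47509765625, -45.65773010253906), (104.82389831542969, 100.62174987792969), 3.1498773097991943)
dowel 8 ((610.5763549804688, -36.63331604003906), (6.032666206359863, 11.504179000854492), 39.936248779296875) [610.58137636 -36.63979123]
164 252 255 0.208; 165 252 255 0.204; 166 252 255 0.197; 167 252 256 0.195; 168 253 256 0.189; 169 253 256 0.187; 170 253 256 0.181; 171 253 256 0.175; 172 253 256 0.172; 173 253 256 0.167; 174 253 256 0.163; 175 253 256 0.159; 176 254 255 0.155; proj [255.2 187.2]
proj [254.8 175.8]
```

View pics/b.png

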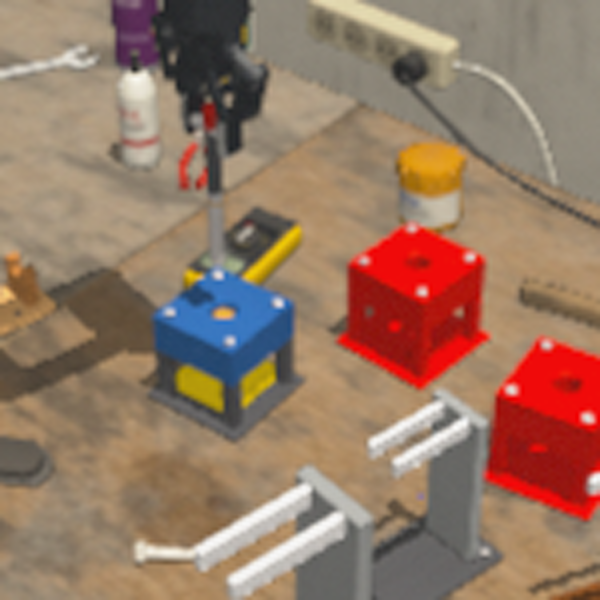

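The drift hangs over the blue block. In the crop the nose tip is at (218,268) and the brass dowel at (225,313), so the tip is slightly left of the bore axis. I'll measure both in this same view.

```bash
python3 - <<'E'
from h import *
q=grab('scene');I=q['img'];P=cloud(q);hsv=cv2.cvtColor(I,cv2.COLOR_RGB2HSV);H,S,V=[hsv[...,i].astype(int) for i in range(3)]
R=np.zeros(H.shape,bool);R[182:196,248:264]=1
m=R&(H<35)&(S>60);v,u=np.nonzero(m);print('dowel px',len(u),u.mean(),v.mean(),u.min(),u.max(),v.min(),v.max(),ray(q,u.mean(),v.mean(),.0935).round(4))
b=np.zeros(H.shape,bool);b[170:215,230:285]=1
m=b&(H>100)&(H<130)&(S>100)&(V>V[b&(H>100)&(H<130)&(S>100)].mean());m=cv2.morphologyEx(m.astype(np.uint8),cv2.MORPH_CLOSE,np.ones((7,7)))
v,u=np.nonzero(m);p=np.array([ray(q,x,y,.1)[:2] for x,y in zip(u,v)])*1000;print('block',cv2.minAreaRect(p.astype(np.float32)))
t=(np.hypot(P[...,0]-.605,P[...,1]+.039)<.05)&(P[...,2]>.125)&(P[...,2]<.22)&(q['z_map']>0);v,u=np.nonzero(t)
# edge-weighted column centre via gradients: mean by fit of line u(v)
k=np.polyfit(v,u,1);print('nose axis u at rows 177,165:',np.polyval(k,[177,165]).round(2),'last row',v.max())
p=P[t];print('nose surf',np.median(p,0),'line x,y at z=.153:',[np.polyval(np.polyfit(p[:,2],p[:,i],1),[.153,.21]).round(4) for i in(0,1)])
K=q['camera_matrix'];c=q['R']@np.array([.605,-.0405,.153])+q['t'];print((K@c/c[2])[:2],'mm/px',c[2]/K[0,0]*1e3,'cam right',q['R'][0].round(2))
E
```

```text
dowel px 11 255.27272727272728 187.8181818181818 253 257 187 189 [ 0.6081 -0.0377  0.0935]
block ((606.7293701171875, -40.29936981201172), (93.41839599609375, 92.79051208496094), 3.5510339736938477)
nose axis u at rows 177,165: [255.   253.78] last row 176
nose surf [ 0.601383   -0.04162076  0.18638313] line x,y at z=.153: [array([0.6047, 0.6007]), array([-0.0415, -0.0411])]
[254.78891276 175.83536594] mm/px 3.6628519449250403 cam right [ 0.66 -0.75 -0.02]
```

```bash
python3 -m pendant '{"offset":[[-0.15,0.3,0.5],[0,0,1],[0,0,1],[0,0,1],[0,0,0.7],[0,0,0.4],[0,0,0],[0,0,0]],"turn":[[0,0,0],[0,0,0],[0,0,0],[0,0,0],[0,0,0],[0,0,0],[0,0,0],[0,0,0]]}'
python3 tip.py
python3 -m pendant '{"offset":[[0,0,0.25],[0,0,0.25],[0,0,0.25],[0,0,0.25],[0,0,0]],"turn":[[0,0,0],[0,0,0],[0,0,0],[0,0,0],[0,0,0]]}'
```

```text
t: 14.73
tool_pos: [0.6001, -0.0427, 0.2372]
tool_rot: [-180.0, 0.0, -10.6]
wrist_force: [-0.5, 0.2, -1.4]
width: 0.0435
finger_force: 111.9
[ 0.6001 -0.0427  0.2372] [[239, 161, 35, 45, 695], [287, 174, 9, 13, 79]]
0.077 173 [ 0.5811 -0.0876  0.0776] [0.19 0.13 0.02]
0.097 501 [ 0.6015 -0.056   0.0995] [0.196 0.136 0.02 ]
0.117 16 [ 0.602  -0.0453  0.1147] [0.049 0.046 0.018]
0.137 18 [ 0.5998 -0.0448  0.1359] [0.012 0.016 0.017]
0.157 18 [ 0.599  -0.0438  0.1581] [0.009 0.012 0.017]
0.177 17 [ 0.5985 -0.0451  0.1793] [0.01  0.013 0.019]
0.197 16 [ 0.6003 -0.0465  0.1983] [0.013 0.01  0.015]
0.217 15 [ 0.5988 -0.0478  0.2149] [0.014 0.013 0.016]
t: 15.2
tool_pos: [0.5997, -0.0426, 0.2269]
tool_rot: [180.0, 0.1, -10.6]
wrist_force: [-0.4, 0.7, -0.9]
width: 0.0433
finger_force: 111.9
```

```bash
python3 -m pendant '{"offset":[[0,0,0.2],[0,0,0.2],[0,0,0.2],[0,0,0.2],[0,0,0]],"turn":[[0,0,0],[0,0,0],[0,0,0],[0,0,0],[0,0,0]]}'|grep -E "pos|force"
python3 -m pendant '{"offset":[[0,0,0.2],[0,0,0.2],[0,0,0.2],[0,0,0.2],[0,0,0]],"turn":[[0,0,0],[0,0,0],[0,0,0],[0,0,0],[0,0,0]]}'|grep -E "pos|force"
```

```text
tool_pos: [0.6022, -0.0431, 0.2228]
wrist_force: [0.3, 0.3, 6.5]
finger_force: 112.4
tool_pos: [0.6022, -0.043, 0.2149]
wrist_force: [-0.8, 0.9, 6.1]
finger_force: 112.4
```

```bash
python3 -m pendant '{"offset":[[0,0,0.25],[0,0,0.25],[0,0,0.25],[0,0,0.25],[0,0,0.25],[0,0,0]],"turn":[[0,0,0],[0,0,0],[0,0,0],[0,0,0],[0,0,0],[0,0,0]]}'|grep -E "pos|force"
python3 -m pendant '{"offset":[[0,0,0.2],[0,0,0.2],[0,0,0.2],[0,0,0.2],[0,0,0.2],[0,0,0]],"turn":[[0,0,0],[0,0,0],[0,0,0],[0,0,0],[0,0,0],[0,0,0]]}'
```

```text
tool_pos: [0.6006, -0.0428, 0.1998]
wrist_force: [-1.4, 0.6, -2.1]
finger_force: 111.9
t: 17.03
tool_pos: [0.5996, -0.0426, 0.1882]
tool_rot: [-180.0, 0.1, -10.6]
wrist_force: [-0.0, -0.3, -1.1]
width: 0.0435
finger_force: 111.9
```

The force has fallen back to baseline, so the dowel should be out. I'll draw the drift out and check.

```bash
python3 -m pendant '{"offset":[[0,0,-0.4],[0,0,-0.8],[0,0,-1],[0,0,-1.2],[0,0,-1.4],[0,0,-1.8],[0,0,-2.2],[0,0,-2.2],[0,0,-2.2],[0,0,-1.4],[0,0,-0.6],[0,0,0],[0,0,0]],"turn":[[0,0,0],[0,0,0],[0,0,0],[0,0,0],[0,0,0],[0,0,0],[0,0,0],[0,0,0],[0,0,0],[0,0,0],[0,0,0],[0,0,0],[0,0,0]]}'
python3 tip.py
python3 rel.py 0.5265 -0.322 0.34 -10.3
python3 - <<'E'
from h import *
d=grab('scene');a=d['img'][155:220,225:290];save(a,'d.png',8)
E
```

```text
t: 18.12
tool_pos: [0.6, -0.0426, 0.3409]
tool_rot: [-180.0, 0.0, -10.6]
wrist_force: [-0.4, -1.0, -1.5]
width: 0.0432
finger_force: 111.9
[ 0.6    -0.0426  0.3409] [[252, 136, 5, 29, 115]]
0.201 3 [ 0.6043 -0.0444  0.2103] [0.009 0.002 0.002]
0.221 14 [ 0.6007 -0.0456  0.222 ] [0.013 0.011 0.017]
0.241 22 [ 0.6008 -0.0464  0.2407] [0.017 0.016 0.018]
0.261 18 [ 0.5977 -0.0434  0.2594] [0.011 0.012 0.019]
0.281 21 [ 0.5969 -0.0451  0.2826] [0.016 0.014 0.019]
0.301 18 [ 0.5985 -0.0451  0.3007] [0.016 0.014 0.018]
0.321 19 [ 0.5984 -0.0474  0.3182] [0.012 0.013 0.017]
t 18.17 tcp [ 0.5995 -0.0426  0.3398] [-1.800e+02  1.300e-01 -1.061e+01] F [-0.3  0.2 -2. ] w 0.0435 ff 111.9
tool offset cm [-2.030e+00  2.881e+01 -2.000e-02]
turn [-0.0001  0.0023 -0.0054]
```

View pics/d.png

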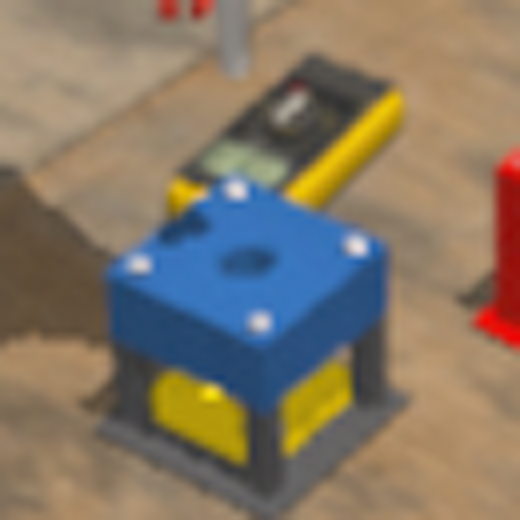

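The bore at (248,262) is now open and dark, and a glint of brass shows in the tray at (212,392), so the dowel has dropped. Next, over to the rack.

```bash
python3 -m pendant '{"offset":[[0,0.7,0],[-0.1,1.4,0],[-0.2,2.1,0],[-0.2,2.7,0],[-0.2,2.7,0],[-0.2,2.7,0],[-0.2,2.7,0],[-0.2,2.7,0],[-0.2,2.7,0],[-0.2,2.7,0],[-0.2,2.2,0],[-0.1,1.7,0],[0,1.2,0],[0,0.6,0],[0,0,0],[0,0,0],[0,0,0]],"turn":[[0,0,0],[0,0,0],[0,0,0],[0,0,0],[0,0,0],[0,0,0],[0,0,0],[0,0,0],[0,0,0],[0,0,0],[0,0,0],[0,0,0],[0,0,0],[0,0,0],[0,0,0],[0,0,0],[0,0,0]]}'
python3 tip.py;python3 rel.py 0.5265 -0.322 0.34 -10.3
python3 - <<'E'
from h import *
q=grab('scene');I=q['img'];P=cloud(q);hsv=cv2.cvtColor(I,cv2.COLOR_RGB2HSV);S,V=hsv[...,1],hsv[...,2]
c0=q['R']@np.array([.5265,-.322,.165])+q['t'];K=q['camera_matrix'];print('seat px',(K@c0/c0[2])[:2].round(1))
m=(abs(P[...,2]-.165)<.01)&(np.hypot(P[...,0]-.53,P[...,1]+.322)<.07)&(V>175)&(S<50)&(q['z_map']>0)
v,u=np.nonzero(m);p=np.array([ray(q,x,y,.165)[:2] for x,y in zip(u,v)])*1000
for x0 in range(480,590,10):
    w=p[(p[:,0]>=x0)&(p[:,0]<x0+10)]
    if len(w)>2:
        y=np.sort(w[:,1]);k=np.argmax(np.diff(y));print(x0,len(w),y.min().round(1),y[k].round(1),y[k+1].round(1),y.max().round(1),'mid gap',((y[k]+y[k+1])/2).round(1))
print('x range',p[:,0].min(),p[:,0].max())
save(I[100:260,220:380],'r.png',3.7)
E
```

```text
t: 19.63
tool_pos: [0.5277, -0.3212, 0.341]
tool_rot: [-180.0, 0.0, -10.6]
wrist_force: [0.9, 0.5, -1.4]
width: 0.0434
finger_force: 111.9
[ 0.5277 -0.3212  0.341 ] [[302, 178, 7, 30, 140], [272, 227, 22, 25, 218]]
0.181 43 [ 0.3843 -0.3662  0.1801] [0.015 0.073 0.02 ]
0.201 56 [ 0.3826 -0.3403  0.2028] [0.164 0.074 0.02 ]
0.221 142 [ 0.3876 -0.3392  0.2162] [0.165 0.076 0.019]
0.241 23 [ 0.5267 -0.3237  0.242 ] [0.014 0.012 0.019]
0.261 23 [ 0.5272 -0.3238  0.2614] [0.015 0.012 0.019]
0.281 27 [ 0.5257 -0.3237  0.2818] [0.011 0.014 0.018]
0.301 23 [ 0.525  -0.3234  0.3016] [0.013 0.012 0.018]
0.321 21 [ 0.5253 -0.3259  0.3204] [0.013 0.01  0.015]
t 19.68 tcp [ 0.5278 -0.3211  0.3412] [-179.97    0.    -10.53] F [ 0.  -0.5 -0.1] w 0.0432 ff 111.9
tool offset cm [-0.11  0.12  0.12]
turn [-0.0005  0.     -0.0041]
seat px [303.3 218. ]
480 8 -342.0 -332.0 -313.8 -306.1 mid gap -322.9
490 24 -346.4 -331.2 -316.2 -302.7 mid gap -323.7
500 20 -346.0 -333.2 -315.4 -302.2 mid gap -324.3
510 16 -345.3 -334.8 -314.5 -304.2 mid gap -324.6
520 18 -347.3 -336.9 -318.9 -308.2 mid gap -327.9
530 18 -351.5 -338.9 -323.0 -307.7 mid gap -330.9
540 18 -351.1 -338.5 -322.5 -309.7 mid gap -330.5
550 17 -353.2 -342.7 -324.6 -313.8 mid gap -333.6
560 16 -357.4 -339.4 -321.2 -310.3 mid gap -330.3
570 29 -357.1 -312.4 -309.4 -306.9 mid gap -310.9
580 4 -333.3 -333.3 -319.9 -311.9 mid gap -326.6
x range 484.41538409416086 583.7445462484566
```

View pics/r.png

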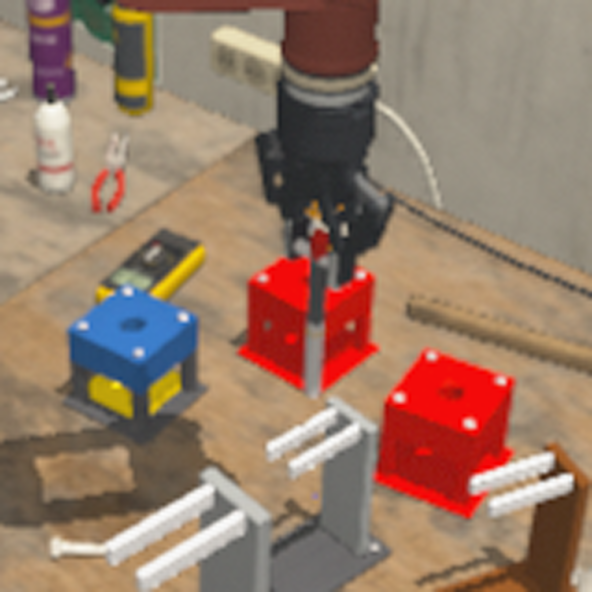

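The drift hangs above the chosen smaller grey rack: nose at (313,390), rails at (300,440). Averaging both views puts the middle of the gap about 2 mm further to -y, so I correct that and lower, watching the force.

```bash
python3 -m pendant '{"offset":[[-0.1,0.23,0.5],[0,0,1],[0,0,1],[0,0,1],[0,0,0.4],[0,0,0],[0,0,0]],"turn":[[0,0,0],[0,0,0],[0,0,0],[0,0,0],[0,0,0],[0,0,0],[0,0,0]]}'
python3 -m pendant '{"offset":[[0,0,0.2],[0,0,0.2],[0,0,0.2],[0,0,0.2],[0,0,0]],"turn":[[0,0,0],[0,0,0],[0,0,0],[0,0,0],[0,0,0]]}'
python3 - <<'E'
from h import *
q=grab('scene');P=cloud(q);T=arm.get_obs()['tool_pos'];hsv=cv2.cvtColor(q['img'],cv2.COLOR_RGB2HSV);S,V=hsv[...,1],hsv[...,2]
for r in range(205,232):
    print(r,' '.join('%3d/%3d'%(V[r,c],P[r,c,2]*1000) for c in range(292,318)))
E
```

```text
t: 20.32
tool_pos: [0.5258, -0.3239, 0.3013]
tool_rot: [-180.0, 0.1, -10.6]
wrist_force: [0.5, -0.7, -1.4]
width: 0.0433
finger_force: 111.9
t: 20.73
tool_pos: [0.5259, -0.3241, 0.2937]
tool_rot: [-180.0, 0.0, -10.6]
wrist_force: [0.2, -0.0, -1.5]
width: 0.0434
finger_force: 111.9
205 175/  4 179/  6 183/ -1 183/  0 182/  4 185/ -3 188/  0 176/ -1 154/  3 169/  3 163/  6 138/223 148/223 148/223 165/225 190/220 176/  3 177/ -1 189/  3 190/  0 185/ -4 183/  0 187/ -1 192/  2 187/  3 183/  2
206 176/  1 181/  3 185/  4 180/ -1 179/  1 183/  2 186/  0 188/  0 188/  0 169/  3 135/ -2 140/215 149/220 147/219 147/217 166/217 192/ -2 194/ -1 191/  1 184/  4 181/  1 179/  2 178/  0 181/  3 185/  0 182/  0
207 173/  5 175/  2 177/ -3 179/  0 183/ -2 187/  3 187/  0 188/  0 186/  0 179/  2 154/  2 140/215 147/214 147/217 150/215 166/  0 188/  2 204/ -1 198/  0 193/ -2 186/ -3 182/  0 179/  1 176/  0 181/  0 183/  3
208 177/  0 176/  0 175/  0 180/ -1 184/  0 189/  0 189/ -1 189/  0 187/  1 176/ -6 150/  1 141/209 149/209 148/210 154/207 164/  0 175/ -3 202/165 204/167 200/166 194/163 186/  2 18
[... 4209 characters left out ...]
 110/ 84 109/ 87 108/ 90 109/ 97 110/ 97 110/102 111/102 108/106
229 176/ -3 170/  4 165/  1 165/  0 168/  3 164/  1 172/ -1 185/149 172/  0 186/  1 186/  2 185/  1 181/  2 183/  3 164/  3 119/ 73 108/ 74 109/ 81 110/ 83 110/ 81 109/ 92 109/ 89 109/ 92 109/ 93 110/ 99 111/108
230 167/  6 164/  0 163/  4 163/ -1 168/ -3 171/  2 176/  3 183/  2 185/  1 187/  4 186/  0 184/ -1 185/ -2 187/ -1 167/  0 119/ 66 108/ 66 109/ 70 109/ 82 111/ 78 109/ 84 110/ 88 110/ 91 110/ 94 111/ 99 110/ 97
231 170/  3 167/ -1 166/ -1 168/  0 170/  0 172/  2 178/  2 185/  0 189/ -3 189/  4 185/ -3 183/  5 180/ -1 186/ -1 168/  5 120/ 64 108/ 65 109/ 68 109/ 74 110/ 77 109/ 79 110/ 85 109/ 86 108/ 90 110/ 94 109/ 98
```

```bash
python3 -m pendant '{"offset":[[0,0.05,0.2],[0,0.05,0.2],[0,0,0.2],[0,0,0.2],[0,0,0]],"turn":[[0,0,0],[0,0,0],[0,0,0],[0,0,0],[0,0,0]]}'|grep -E "pos|wrist"
python3 -m pendant '{"offset":[[0,0,0.3],[0,0,0.3],[0,0,0.3],[0,0,0.3],[0,0,0]],"turn":[[0,0,0],[0,0,0],[0,0,0],[0,0,0],[0,0,0]]}'
python3 - <<'E'
from h import *
q=grab('scene');P=cloud(q);V=q['img'].max(-1)
for r in range(208,228):
    print(r,' '.join('%3d/%3d'%(V[r,c],P[r,c,2]*1000) for c in range(297,311)))
E
```

```text
tool_pos: [0.5256, -0.3249, 0.2854]
wrist_force: [-0.2, 0.3, -2.1]
t: 21.62
tool_pos: [0.5255, -0.3248, 0.273]
tool_rot: [-179.9, 0.1, -10.6]
wrist_force: [0.7, -0.3, -1.6]
width: 0.0433
finger_force: 111.9
208 188/  1 191/  4 188/  0 188/  2 178/ -2 155/  0 143/210 151/211 151/214 152/215 155/ -6 175/  3 202/162 203/165
209 189/  1 187/ -3 190/  2 190/  2 181/  2 158/ -4 140/209 148/210 148/208 150/206 152/  1 139/  3 157/165 193/164
210 192/ -2 189/  1 187/  0 189/  0 180/  1 152/ -3 141/206 149/203 148/203 154/202 171/  1 190/156 217/161 216/164
211 189/  0 189/  2 188/  4 189/  0 177/ -1 144/ -1 142/199 151/196 149/197 179/200 226/  2 242/165 245/166 228/167
212 180/  4 183/  1 191/  0 193/  0 179/ -6 145/  0 142/194 150/197 149/197 205/192 241/167 242/165 232/164 182/162
213 176/ -1 179/ -2 188/  0 192/ -3 181/  0 146/187 144/192 148/190 148/193 189/191 224/165 209/166 206/162 183/156
214 179/  0 182/ -3 186/  0 185/  4 170/  3 144/180 144/187 148/187 148/187 164/184 198/159 197/158 180/155 154/151
215 177/  7 175/  0 172/  4 179/  3 158/164 134/174 143/181 149/182 147/184 180/1
[... 728 characters left out ...]
61
222 190/150 185/1142 177/  0 166/  2 182/  0 221/149 242/1142 246/161 242/164 233/166 203/163 210/161 205/157 168/157
223 185/  0 184/  3 192/ -2 212/  3 237/  8 246/168 244/160 238/160 210/163 205/158 197/156 190/153 179/153 127/113
224 183/  0 212/ -3 235/  0 243/165 245/166 240/164 222/162 205/162 201/158 191/155 168/155 127/149 109/ 98 109/110
225 172/ -1 224/ -2 244/167 241/163 231/164 201/162 215/158 218/157 196/153 178/149 138/  0 109/ 92 110/ 92 110/ 96
226 160/  0 186/162 218/162 207/168 203/160 200/159 215/155 222/154 194/  0 177/ -3 129/  0 109/ 86 109/ 90 110/ 94
227 169/  0 168/154 192/158 200/156 196/158 192/152 193/150 193/  1 193/  1 174/ -1 130/ 73 109/ 81 108/ 88 109/ 91
```

The nose is inside the gap without touching, closer to the +y rail. I'll shift 2 mm to -y and go on down.

```bash
python3 -m pendant '{"offset":[[0,0.1,0.3],[0,0.1,0.3],[0,0,0.5],[0,0,0.8],[0,0,0.8],[0,0,0.8],[0,0,0.8],[0,0,0.5],[0,0,0]],"turn":[[0,0,0],[0,0,0],[0,0,0],[0,0,0],[0,0,0],[0,0,0],[0,0,0],[0,0,0],[0,0,0]]}'
python3 -m pendant '{"offset":[[0,0,0.4],[0,0,0.8],[0,0,0.8],[0,0,0.8],[0,0,0.8],[0,0,0.8],[0,0,0.6],[0,0,0.4],[0,0,0.2],[0,0,0],[0,0,0]],"turn":[[0,0,0],[0,0,0],[0,0,0],[0,0,0],[0,0,0],[0,0,0],[0,0,0],[0,0,0],[0,0,0],[0,0,0],[0,0,0]]}'
python3 rel.py 0.5255 -0.327 0.153 -10.3
```

```text
t: 22.42
tool_pos: [0.5245, -0.3263, 0.2238]
tool_rot: [-179.9, 0.2, -10.6]
wrist_force: [0.2, 0.8, -0.9]
width: 0.0431
finger_force: 111.9
t: 23.33
tool_pos: [0.5257, -0.3272, 0.1704]
tool_rot: [180.0, -0.0, -10.6]
wrist_force: [-1.0, -0.5, -0.7]
width: 0.0434
finger_force: 111.9
t 23.33 tcp [ 0.5257 -0.3272  0.1704] [ 1.7999e+02 -2.0000e-02 -1.0610e+01] F [-1.  -0.5 -0.7] w 0.0434 ff 111.9
tool offset cm [-0.03 -0.02  1.74]
turn [ 0.0002 -0.0004 -0.0054]
```

```bash
python3 -m pendant '{"offset":[[0,0,0.3],[0,0,0.4],[0,0,0.4],[0,0,0.3],[0,0,0]],"turn":[[0,0,0],[0,0,0],[0,0,0],[0,0,0],[0,0,0]]}' | grep -E "pos|wrist"
python3 -m pendant '{"offset":[[0,0,0.1],[0,0,0.1],[0,0,0.1],[0,0,0]],"turn":[[0,0,0],[0,0,0],[0,0,0],[0,0,0]]}' | grep -E "pos|wrist"
python3 -m pendant '{"offset":[[0,0,0.1],[0,0,0.1],[0,0,0]],"turn":[[0,0,0],[0,0,0],[0,0,0]]}' | grep -E "pos|wrist"
```

```text
tool_pos: [0.5252, -0.3269, 0.1552]
wrist_force: [0.1, -0.3, -0.8]
tool_pos: [0.5256, -0.3271, 0.1547]
wrist_force: [-2.8, 2.4, 5.2]
tool_pos: [0.5257, -0.3272, 0.1545]
wrist_force: [-6.4, 4.3, 12.1]
```

```bash
python3 -m pendant '{"offset":[[0,0,-0.2],[0,0,-0.1],[0,0,0]],"turn":[[0,0,0],[0,0,0],[0,0,0]]}' | grep -E "pos|wrist"
python3 - <<'E'
from h import *
q=grab('scene');P=cloud(q);hsv=cv2.cvtColor(q['img'],cv2.COLOR_RGB2HSV);H,S,V=[hsv[...,i].astype(int) for i in range(3)]
T=arm.get_obs()['tool_pos']
m=((H<8)|(H>172))&(S>130)&(np.hypot(P[...,0]-T[0],P[...,1]-T[1])<.03)&(P[...,2]>.15)&(q['z_map']>0);p=P[m]
print('head',len(p),np.percentile(p,[2,50,98],axis=0).round(4))
for r in range(196,232,1):
    print(r,' '.join('%3d/%3d/%3d'%(H[r,c],V[r,c],P[r,c,2]*1000) for c in range(295,315)))
E
```

```text
tool_pos: [0.526, -0.3275, 0.1548]
wrist_force: [0.4, 0.9, 2.9]
head 197 [[ 0.5056 -0.3541  0.1822]
 [ 0.5237 -0.3273  0.4952]
 [ 0.5508 -0.3008  0.4993]]
196   0/ 54/235  90/ 48/230  60/ 45/244 105/ 45/257 113/ 48/261 128/ 49/287 105/ 48/289 135/ 49/292 110/ 53/287 110/ 54/288 100/ 53/290  98/ 55/289 105/ 55/292 102/ 57/290 114/ 56/289 105/ 57/291 120/ 55/285  98/ 56/287  90/ 56/288 100/ 56/285
197   1/ 98/  2  83/ 44/215 100/ 46/253 105/ 46/257 102/ 50/258 100/ 48/260  90/ 45/261 105/ 46/259 110/ 50/287 105/ 54/284 110/ 50/289 105/ 50/288  90/ 47/289 102/ 53/287 110/ 52/285 108/ 52/285 108/ 55/289 100/ 56/283 113/ 57/281 120/ 56/282
198   0/116/  4   0/ 52/215 100/ 46/247 130/ 45/252  90/ 46/254 102/ 47/256 105/ 46/253  80/ 46/255  80/ 45/257  90/ 45/259  60/ 45/265  90/ 44/265 100/ 43/272   0/ 42/268 105/ 46/273 120/ 49/276 120/ 54/276  98/ 58/283 105/ 58/281 105/ 58/279
199 179/ 74/  4 178/ 56/215   0/ 44/239 120/ 45/254 110/ 45/252 110/ 43/255  90/ 45/246 100/ 45/247 120/ 45/252  98/ 46/253  75/ 46/260  90/ 48/262 105/ 46/265 105/ 45/266 120/ 45/272 105/ 49/272 108/ 56/276 113/ 
[... 7140 characters left out ...]
/165/  2  16/173/  0  15/187/152  16/175/  5  16/174/  2  15/123/  1   0/ 66/117   0/ 65/121  15/ 67/124  15/ 97/119  19/121/ 71  30/110/ 76  30/110/ 82  20/111/ 76  30/111/ 84  30/110/ 89  30/112/ 87  30/111/ 98
230  17/167/  4  16/170/ -3  15/174/  3  15/178/  3  15/186/ -1  16/188/ -4  16/169/  1  15/107/  0  30/ 65/117   0/ 65/121   0/ 64/119  13/ 98/115  17/123/ 65  23/110/ 69  23/111/ 72  30/111/ 77  23/111/ 80  23/111/ 83  30/111/ 87  40/112/ 92
231  16/170/ -1  16/171/  1  15/175/  1  16/181/  0  16/187/  0  16/192/ -2  15/171/  0  12/108/  2 165/ 65/112   0/ 64/114  30/ 72/114  16/106/109  18/122/ 62  38/110/ 63  23/110/ 67  30/111/ 76  30/111/ 79  30/111/ 80  23/112/ 89  40/111/ 89
```

The bar reads about 172 mm and rests on both rails, and the force shows contact. I'll release in stages.

```bash
python3 -m pendant '{"offset":[[0,0,0],[0,0,0],[0,0,0],[0,0,0],[0,0,0],[0,0,0]],"turn":[[0,0,0],[0,0,0],[0,0,0],[0,0,0],[0,0,0],[0,0,0]]}' 56.5 100
cat > hd.py <<'E'
from h import *
q=grab('scene');P=cloud(q);hsv=cv2.cvtColor(q['img'],cv2.COLOR_RGB2HSV);H,S,V=[hsv[...,i].astype(int) for i in range(3)]
m=((H<8)|(H>172))&(S>130)&(V>100)&(np.hypot(P[...,0]-.526,P[...,1]+.326)<.03)&(P[...,2]>.15)&(P[...,2]<.25)&(q['z_map']>0);p=P[m]
v,u=np.nonzero(m);print('head',len(p),np.percentile(p,[3,50,97],axis=0).round(4),'px',u.mean().round(1),v.mean().round(1),v.min(),v.max())
m=(np.hypot(P[...,0]-.526,P[...,1]+.326)<.035)&(P[...,2]>.168)&(P[...,2]<.19)&(V>110)&(S<70)&(q['z_map']>0);p=P[m]
if len(p):print('bar',len(p),np.percentile(p,[3,50,97],axis=0).round(4))
E
python3 hd.py
python3 -m pendant '{"offset":[[0,0,0],[0,0,0],[0,0,0],[0,0,0],[0,0,0],[0,0,0]],"turn":[[0,0,0],[0,0,0],[0,0,0],[0,0,0],[0,0,0],[0,0,0]]}' 62 100
python3 hd.py
```

```text
t: 25.13
tool_pos: [0.5259, -0.3274, 0.1547]
tool_rot: [180.0, -0.1, -10.6]
wrist_force: [-0.2, 0.5, 4.7]
width: 0.0485
finger_force: 7.0
head 29 [[ 0.516  -0.3372  0.1781]
 [ 0.5219 -0.329   0.1923]
 [ 0.5308 -0.3177  0.2296]] px 304.4 213.1 204 217
bar 35 [[ 0.5033 -0.3566  0.1687]
 [ 0.521  -0.332   0.1759]
 [ 0.5275 -0.3061  0.1874]]
t: 25.68
tool_pos: [0.5253, -0.3269, 0.1537]
tool_rot: [-180.0, 0.0, -10.6]
wrist_force: [0.2, 0.3, 0.2]
width: 0.0528
finger_force: 0.0
head 30 [[ 0.5154 -0.3362  0.1773]
 [ 0.5211 -0.3281  0.1916]
 [ 0.5294 -0.3196  0.2284]] px 304.3 212.7 204 217
bar 33 [[ 0.5078 -0.3554  0.168 ]
 [ 0.521  -0.3232  0.1753]
 [ 0.5296 -0.3041  0.1805]]
```

Released; the head hasn't moved. I open further and withdraw upward.

```bash
python3 -m pendant '{"offset":[[0,0,0],[0,0,0],[0,0,0],[0,0,0]],"turn":[[0,0,0],[0,0,0],[0,0,0],[0,0,0]]}' 76 100 | grep -E "wrist|width"
python3 -m pendant '{"offset":[[0,0,-0.5],[0,0,-1],[0,0,-1.5],[0,0,-2],[0,0,-2.5],[0,0,-2.5],[0,0,-2.5],[0,0,-2],[0,0,-1],[0,0,0],[0,0,0],[0,0,0]],"turn":[[0,0,0],[0,0,0],[0,0,0],[0,0,0],[0,0,0],[0,0,0],[0,0,0],[0,0,0],[0,0,0],[0,0,0],[0,0,0],[0,0,0]]}'
python3 hd.py
python3 - <<'E'
from h import *
q=grab('scene');P=cloud(q);V=q['img'].max(-1)
L=np.hypot(P[...,0]-.526,P[...,1]+.325)<.04
for z in np.arange(.03,.2,.02):
    m=L&(abs(P[...,2]-z)<.01)&(q['z_map']>0)&(P[...,0]<.545);p=P[m]
    if len(p):print(z.round(2),len(p),np.median(p,0).round(4))
import pickle
a=pickle.load(open('a.pkl','rb'));n={'scene':q,'top':grab('top')}
for nm in n:
    df=np.abs(a[nm]['img'].astype(int)-n[nm]['img']).max(-1)
    for k,X in dict(bolt=(.406,-.1525,.01),pad=(.39,.058,.012),meter=(.756,.072,.04)).items():
        c=q['R']@np.array(X)+q['t'] if nm=='scene' else n[nm]['R']@np.array(X)+n[nm]['t']
        u,v=(n[nm]['camera_matrix']@c/c[2])[:2].astype(int);w=df[v-12:v+13,u-12:u+13];print(nm,k,'diff>60 px',(w>60).sum())
t=n['top'];h=cv2.cvtColor(t['img'],cv2.COLOR_RGB2HSV);Pt=cloud(t);c=t['R']@np.array([.605,-.0405,.09])+t['t'];u,v=(t['camera_matrix']@c/c[2])[:2].astype(int)
print('bore z',Pt[v-2:v+3,u-2:u+3,2].round(3))
E
```

```text
wrist_force: [0.9, -0.8, 0.3]
width: 0.0649
t: 27.07
tool_pos: [0.5248, -0.3266, 0.3074]
tool_rot: [-179.9, 0.1, -10.6]
wrist_force: [-0.7, 0.2, 0.3]
width: 0.0648
finger_force: 0.0
head 25 [[ 0.5169 -0.3347  0.1783]
 [ 0.5215 -0.3288  0.1907]
 [ 0.5286 -0.323   0.1965]] px 304.5 213.9 211 217
bar 43 [[ 0.5184 -0.3517  0.1683]
 [ 0.5243 -0.3364  0.1744]
 [ 0.5289 -0.3072  0.1797]]
0.03 14 [ 0.5224 -0.332   0.0289]
0.05 15 [ 0.521  -0.3335  0.0494]
0.07 16 [ 0.5204 -0.3312  0.0702]
0.09 24 [ 0.5211 -0.3319  0.0874]
0.11 23 [ 0.5215 -0.3327  0.1089]
0.13 14 [ 0.5228 -0.3327  0.1286]
0.15 52 [ 0.5117 -0.3321  0.1551]
0.17 107 [ 0.52   -0.3332  0.168 ]
0.19 28 [ 0.5227 -0.3305  0.1916]
scene bolt diff>60 px 168
scene pad diff>60 px 101
scene meter diff>60 px 439
top bolt diff>60 px 0
top pad diff>60 px 0
top meter diff>60 px 0
bore z [[0.082 0.069 0.056 0.065 0.072]
 [0.064 0.036 0.037 0.038 0.04 ]
 [0.04  0.035 0.039 0.033 0.035]
 [0.033 0.04  0.038 0.035 0.036]
 [0.038 0.043 0.04  0.04  0.039]]
```

The drift hangs plumb (head top at 196 mm). The dowel stands in the tray, its top at about 38 mm through the bore, and the bystanders show no change in the top view. I'm handing in.

```bash
python3 -c "
from rig import order
print(order.sign_off())"
```

```text
the job is handed in; nothing more can be done
None
```

The job is done and handed in at about 27 s: the drift hangs by its cross bar on the smaller grey rack, the dowel is in the yellow tray, and the bolt, brake pad and multimeter have not moved.

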